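# Let a ratcheted hand brake lever down on the bench

### The job

The hand brake unit on the bench stands with its lever up, caught on the ratchet teeth. With the fingertips press the red pawl's tab fully down so that the pawl swings free of the teeth (it stays free by itself), then push the black lever grip down past the teeth until it is fully home on its rubber stop. Leave the pawl free, do not raise the lever, and leave the loose tools and parts around it where they are.

Things in the scene. Friction and masses are not known exactly. Their poses are not given: they have to be found in the camera images.
- unit: The hand brake unit's blue mounting plate, 110 (x) x 340 (y) x 12 mm, fixed to the bench; origin under the plate's centre, z up. The mechanism lies above the plate's middle line: everything moves in the unit's own y-z plane (x = 0); the lever's grip points to +y, the pawl's tab to -y. Grey cheek plates up to 104 mm high hold the lever pivot and, up to 122 mm high, the pawl pivot. A rubber-topped stop post stands under the lever at y = +100, 89 mm high.
- lever_pivot (a point): The lever's pivot: 90 mm above the bench at y = -30 mm in the unit's frame. Fixed to the unit, same axes.
- pawl_pivot (a point): The pawl's pivot: 116 mm above the bench at y = -103 mm in the unit's frame. Fixed to the unit, same axes.
- lever (a joint): Lever angle, rad: 0 = fully down on its stop (there the lever's middle line still rises 0.12 rad towards the grip's end), positive = raised; the middle line stands at 0.12 + value above level. It starts at about 0.6 to 0.97. It turns about lever_pivot (unit's x axis). Stiff pivot: it does not fall by itself; once the pawl is free, 4 to 10 N down on the grip moves it. While the pawl is in the teeth it has only about 0.05 rad of play and gives a little more under a hard push.
- grip_top (a point): Point on the upper face of the lever's black rubber grip, 185 mm along the lever from its pivot and 13 mm above its middle line; moves with the lever (z = out of the upper face when the lever is down). The grip is 30 mm wide, 26 mm thick and runs from 105 to 225 mm from the pivot.
- pawl (a joint): Pawl angle, rad: 0 = nose fully in the teeth, grows as the tab is pressed down, 0.45 = end of travel. The nose is clear of the teeth above 0.2. Stiff pivot: it stays where it is left; about 3 to 4 N on the tab moves it.
- pawl_tab (a point): Centre of the upper face of the red pawl's tab, a plate 34 (x) x 32 (y) x 6 mm, 56 mm to the unit's -y side of the pawl pivot and 127 mm above the bench at the start; moves with the pawl, down by about 23 mm over its travel, with free space below.
- wrench: Bystander: an open-ended steel wrench 180 long, lying flat; origin under its middle. Not to be moved.
- driver: Bystander: a screwdriver 190 long with an orange handle, lying flat; origin under its middle. Not to be moved.
- bearing: Bystander: a steel bearing ring 52 across and 16 high, lying flat; origin under its centre. Not to be moved.
- clevis: Bystander: a brass clevis pin 50 high, 12 thick with a 20 wide head, standing upright; origin under its centre. Not to be moved.
- oil: Bystander: a green oil bottle 150 high, 60 across, standing; origin under its centre. Not to be moved.
- tin: Bystander: a yellow grease tin 60 high, 72 across, standing; origin under its centre. Not to be moved.
- carton: Bystander: a small cardboard box 90 x 60 x 50 high; origin under its centre. Not to be moved.

How it is judged:
By the outcome, as a careful person would: the job done as asked, in the order asked, and still so for the second after the job is handed in, with the robot touching nothing.
It also fails if it takes over 40 s, if anything falls off the work surface, if the arm or the gripper's body presses on something with over 40 N, if the wrist force passes 120 N, or if a joint passes its speed limit or range.

### The arm

A 6-joint arm with a two-finger parallel gripper is mounted at the origin on the work surface. World frame = base frame: x ahead of the robot, y to its left, z up, the work surface at z = 0. Lengths are in m, angles in rad, forces in N, time in s.
With the tool pointing down it reaches from about 0.25 to 0.725 m from the base axis. Payload 4 kg.
Tool frame: the origin (TCP) lies midway between the tips of the shut fingers; the grasp point (between the pads) lies 19 mm behind it; z points along the fingers, y is the direction in which the jaws open and shut (so a half turn about z gives the same grasp; the last joint's range is limited). The gripper opens to 85 mm and grips with 20 to 120 N. Pads are 22 mm wide; open, the fingers measure 114 mm over their backs; the gripper's body (76 mm by 85 mm) begins 54 mm behind the grasp point. The pads swing forward as they close: fully open they stand 13 mm farther back than shut.
Start: joints at [-1.198, 0.241, 0.005, 1.335, 0, 1.571], TCP at [0.182, -0.466, 0.231] pointing down, gripper open.
Joint ranges: [-2.72, 2.72], [-1.05, 1.87], [-1.09, 1.28], [-1.99, 2.15], [-1.42, 1.44], [-3.14, 3.14]. Speed limits (rad/s): [2.79, 2.79, 3.14, 3.14, 3.14, 3.14].

### API

Orientations are given as a unit quaternion [x, y, z, w].
In Python, from workcell import bot gives the robot as it stands.
- The arm moves only by the shell command python3 -m inch 'ROWS'. ROWS is JSON, a list of rows, each a list of 5 numbers: the shift along the tool's x, y, z scaled (see below), then the turn about the tool's z scaled (see below), then the closure, from 0 (fully open) to 1 (shut). A call has 1 to 10 rows; each row is the pose to reach, as a shift and turn from the pose commanded when the call began, along the tool's axes at that moment; what a row does not reach only later rows make up. The controller multiplies each number of a shift by 100 cm and each number of a turn by 120 degrees. A row lasts 1/8 s, in which the tool goes at most 62.5 mm and 10.7 degrees, less where a joint would pass 70% of its speed; a pose out of reach is approached as far as the arm can. A call with a number of a shift or a turn outside -1 to 1 is refused whole. A call with a gripper value outside its range is refused whole. The fingers move at their own pace and stop on an object; the grip force is fixed at half the most. Time passes only in rows, so rows that repeat a pose let the fingers close. It gives the time, the measured TCP pose, the force and the opening at its end, in the units of the state.
- bot.get_obs(): the state, without advancing time (a new reading comes with each control period).
- bot.camera(name): name is "scene" or "top" or "wrist"; returns the picture (420x560x3 uint8, red, green, blue); there is no depth.
- bot.calibration(name): a dict with "intrinsics" (3x3 intrinsics, pixels), "xyz" and "attitude" of the camera in the world; the wrist camera has in their place "tool_from_camera" (4x4, takes a point from camera to tool coordinates, whose origin is the TCP and whose axes are the flange's). Camera axes: x right, y down, z forward; pixel columns grow to the right and rows downward; lengths in m; the calibration is good to about 2 mm. A picture is of the moment at which its call begins: read the wrist's pose just before it. calibration takes no time and is no camera call.
- bot.job_done(): hands the job in, once; it reports no verdict.
Trained networks look in the newest picture that a camera, given by its name, has taken for a name from the list of things; names that differ only in an ending like _2 or _b are one class to them, and where a whole thing is asked for, a point or a joint stands for the part that bears it (a point fixed in the world has none). Each returns a list of dicts, best first, with "score" (0 to 1); they miss things now and then, are a little off and sometimes report something else, mostly with a low value. They report only what shows in the picture. A call takes as long as a camera call.
- bot.masks_of(camera, target): "pixels" (420x560 bool, what is visible of it) and "extent" ([left, top, width, height] as shares, 0 to 1, of the picture: columns of its width, rows of its height, round what is visible of it).
- bot.spot_point(camera, target): "point" ([column, row] as shares, 0 to 1, of the picture: columns of its width, rows of its height: a listed point, or the origin of a listed thing).
The state is a dict: "clock": time; "joint_pos": joint angles; "joint_vel": joint speeds; "tau": joint torques, N m; "eef_pos": TCP position; "tool_rot": TCP orientation; "ft_force": force on the tool from outside, world axes, zero at the start; "ft_torque": the same for the moment, N m; "grip_width": finger opening in m.
Only numpy, scipy, OpenCV 4.12 (cv2) and the standard library are available. Lean on these libraries where they do the work, as an engineer would, in place of code of your own. Each camera call takes 0.05 s, during which the arm holds its last target.

## Working session

There is one attempt and no reset: what is moved stays moved. The work goes in short steps, Python scripts to look and compute and a shell command to move; the robot and the scene stay as the last step left them, time stands still between calls to the robot, and variables do not carry over. Pictures are saved under pics/ and viewed, and the job is handed in when it is done.

```bash
mkdir -p pics; ls; python3 - <<'E'
from workcell import bot
import cv2
o=bot.get_obs(); print(o)
for c in ("scene","top"):
    im=bot.camera(c); cv2.imwrite(f"pics/{c}0.png",im[:,:,::-1])
    print(c,bot.calibration(c))
    for t in ("unit","lever_pivot","pawl_pivot","grip_top","pawl_tab"):
        print(t,[(round(d['score'],2),round(d['point'][0]*560,1),round(d['point'][1]*420,1)) for d in bot.spot_point(c,t)][:3])
print(bot.get_obs()['clock'])
E
```

```text
pics
{'clock': 0.0, 'joint_pos': array([-1.19802081e+00,  2.41424182e-01,  3.72522191e-03,  1.33521666e+00,
       -5.01834180e-06,  1.57078369e+00]), 'joint_vel': array([ 1.16646395e-03,  8.89741861e-04,  2.71024754e-04, -8.59599879e-04,
       -7.28454410e-05, -6.53310816e-04]), 'tau': array([ 4.17444944e-04, -3.72320330e+01,  2.52406830e+01,  1.69821427e-02,
        1.20476871e-04, -2.87153298e-06]), 'eef_pos': array([ 0.18186678, -0.46506565,  0.23040776]), 'tool_rot': array([ 9.82678307e-01,  1.85316543e-01, -1.98822734e-04, -1.04083000e-03]), 'ft_force': array([-0.35553215, -0.12068941,  0.71058324]), 'ft_torque': array([-0.03031639, -0.02744737, -0.04958612]), 'grip_width': 0.08549495370992552}
scene {'intrinsics': array([[433.10705005,   0.        , 274.4390102 ],
       [  0.        , 433.10705005, 212.9343194 ],
       [  0.        ,   0.        ,   1.        ]]), 'xyz': array([ 0.85852553, -0.67886996,  0.88461229]), 'attitude': array([ 0.90195541,  0.2142853 , -0.09517379, -0.36262956])}
unit [(0.69, 297.3, 241.2)]
lever_pivot [(0.95, 294.5, 225.8), (0.46, 284.1, 295.3)]
pawl_pivot [(0.92, 266.9, 233.2)]
grip_top [(0.7, 320.4, 154.3)]
pawl_tab [(0.55, 244.9, 240.7)]
top {'intrinsics': array([[526.61757282,   0.        , 283.58384811],
       [  0.        , 526.61757282, 207.675718  ],
       [  0.        ,   0.        ,   1.        ]]), 'xyz': array([0.32512604, 0.01272958, 1.57795971]), 'attitude': array([ 0.70909152, -0.7025486 ,  0.04459093, -0.04032773])}
unit [(0.68, 278.2, 192.8)]
lever_pivot [(0.68, 288.6, 188.9), (0.41, 185.1, 288.8)]
pawl_pivot [(0.59, 313.6, 197.8)]
grip_top [(0.9, 262.7, 170.0)]
pawl_tab [(0.59, 333.2, 206.5)]
0.6
```

View pics/scene0.png

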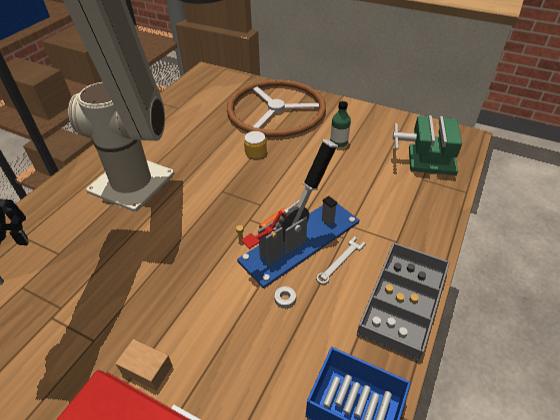

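View pics/top0.png

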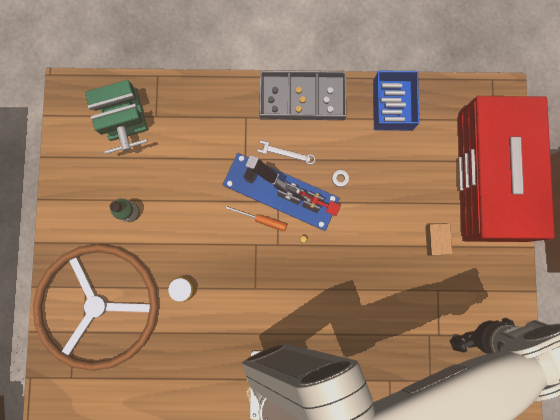

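```bash
cat > h.py <<'E'
import numpy as np
from scipy.spatial.transform import Rotation as R
from scipy.optimize import least_squares
from workcell import bot
C={c:bot.calibration(c) for c in ("scene","top")}
def proj(c,P):
    k=C[c];p=R.from_quat(k['attitude']).inv().apply(np.asarray(P)-k['xyz'])
    q=p@k['intrinsics'].T; return q[...,:2]/q[...,2:]
def pts(v):
    x,y,yaw,l=v[:4]
    a=.12+l
    loc=dict(unit=[0,0,0],lever_pivot=[0,-.03,.09],pawl_pivot=[0,-.103,.116],pawl_tab=[0,-.159,.127],
      grip_top=[0,-.03+.185*np.cos(a)-.013*np.sin(a),.09+.185*np.sin(a)+.013*np.cos(a)])
    r=R.from_euler('z',yaw)
    return {k:r.apply(p)+[x,y,0] for k,p in loc.items()}
E
cat > fit.py <<'E'
from h import *
obs={'scene':dict(lever_pivot=(294.5,225.8),pawl_pivot=(266.9,233.2),grip_top=(320.4,154.3),pawl_tab=(244.9,240.7)),
'top':dict(lever_pivot=(288.6,188.9),pawl_pivot=(313.6,197.8),grip_top=(262.7,170.0),pawl_tab=(333.2,206.5))}
def f(v):
    p=pts(v);return np.concatenate([(proj(c,p[n])-q) for c in obs for n,q in obs[c].items()])
best=min((least_squares(f,[.4,0,y,.8],loss='soft_l1') for y in np.arange(-3,3.2,.7)),key=lambda s:s.cost)
print(best.x,best.cost,best.fun.reshape(-1,2).round(1))
for k,p in pts(best.x).items(): print(k,p.round(4))
E
python3 fit.py
```

```text
[ 0.56687251  0.01339248 -0.39330704  0.9326774 ] 17.49358072465342 [[-1.6 -1.9]
 [ 3.2 -1.8]
 [-0.5  3.2]
 [ 6.4 -0.5]
 [ 1.7  1.3]
 [ 0.9  1.1]
 [-0.1 -2.1]
 [ 0.2 -0.3]]
unit [0.5669 0.0134 0.    ]
lever_pivot [ 0.5554 -0.0143  0.09  ]
pawl_pivot [ 0.5274 -0.0817  0.116 ]
pawl_tab [ 0.5059 -0.1335  0.127 ]
grip_top [0.5862 0.0599 0.2572]
```

The unit lies in the middle of the bench. In the top view the red tab is near (333,207) and the grip near (263,170). In the scene view the tab is near (250,240) and the grip near (320,155). I'll check the fit by overlaying it on both pictures.

```bash
cat > ov.py <<'E'
from h import *
import cv2,sys
def ov(v,fs,out):
    tiles=[]
    for c,f,ctr in fs:
        im=cv2.imread(f); s=5 if c=='top' else 4
        w,h=80*(5/s),60*(5/s)
        x0,y0=int(ctr[0]-w),int(ctr[1]-h)
        w2,h2=int(2*w),int(2*h)
        t=cv2.resize(im[y0:y0+h2,x0:x0+w2],None,fx=s,fy=s,interpolation=cv2.INTER_CUBIC)
        r=R.from_euler('z',v[2])
        cor=r.apply(np.array([[a*.055,b*.17,.012] for a,b in((1,1),(1,-1),(-1,-1),(-1,1))]))+[v[0],v[1],0]
        tf=lambda P:((proj(c,P)-[x0,y0]+.5)*s).astype(int)
        cv2.polylines(t,[tf(cor)],True,(0,255,255),1)
        tab=r.apply(np.array([[a*.017,-.159+b*.016,.127] for a,b in((1,1),(1,-1),(-1,-1),(-1,1))]))+[v[0],v[1],0]
        cv2.polylines(t,[tf(tab)],True,(0,255,0),1)
        for k,p in pts(v).items(): cv2.circle(t,tuple(int(i) for i in tf(p)),4,(255,0,255),1)
        cv2.imwrite(out+c+'.png',t)
if __name__=='__main__':
    v=eval(sys.argv[1]); ov(v,[('top','pics/top0.png',(282,190)),('scene','pics/scene0.png',(299,215))],sys.argv[2])
E
python3 ov.py "[.5669,.0134,-.3933,.9327]" pics/ovA
```

```text
(no output)
```

View pics/ovAtop.png

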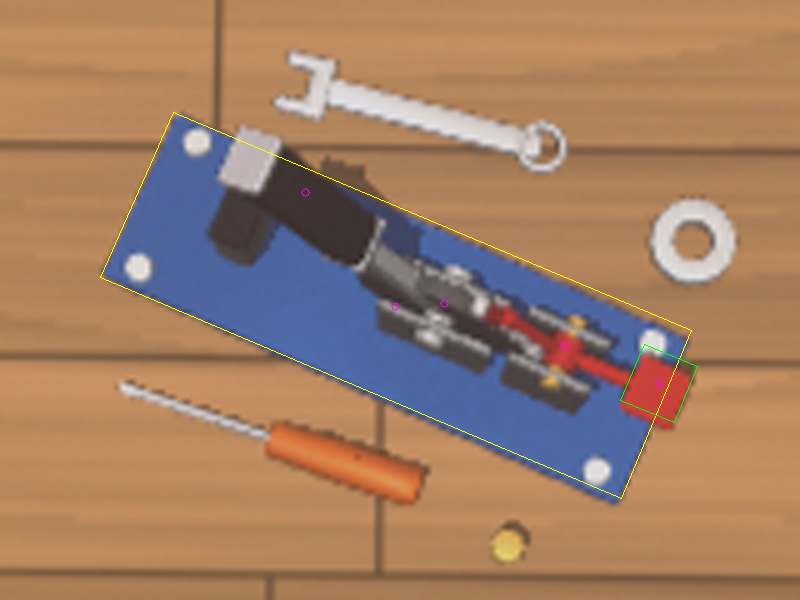

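View pics/ovAscene.png

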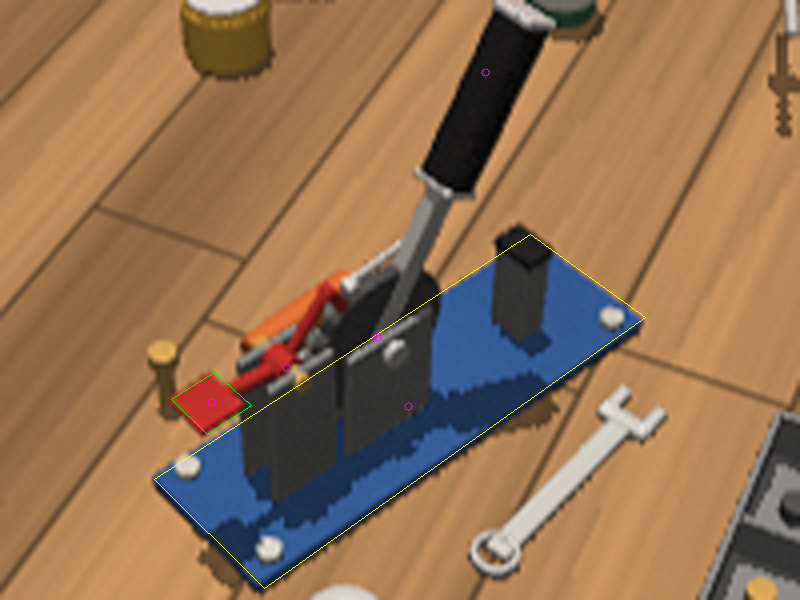

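The plate outline agrees with both pictures. The tab's real centre is about 3 mm towards the robot from the model, at about (0.503, -0.133). Next I'll work out the shifts in tool axes.

```bash
cat > go.py <<'E'
from h import *
import sys
# usage: go.py x y z [yaw of tool y deg]
o=bot.get_obs(); T=R.from_quat(o['tool_rot'])
t=np.array([float(a) for a in sys.argv[1:4]])
d=T.inv().apply(t-o['eef_pos'])
m=T.as_matrix(); yy=np.degrees(np.arctan2(m[1,1],m[0,1]))
print('clock',o['clock'],'eef',o['eef_pos'].round(4),'F',o['ft_force'].round(1),'tooly deg',yy.round(2),'z',m[:,2].round(3))
print('shift',d.round(4))
if len(sys.argv)>4: print('turn/120 about tool z',round(-(float(sys.argv[4])-yy)/120,4))
E
python3 go.py .503 -.133 .18 -22.5
```

```text
clock 0.6 eef [ 0.1821 -0.4657  0.2313] F [-0.9  0.8  0.3] tooly deg -68.64 z [ 0. -0. -1.]
shift [ 0.42   -0.1929  0.0513]
turn/120 about tool z -0.3845
```

```bash
python3 -m inch '[[0.42,-0.193,0,-0.3845,1],[0.42,-0.193,0,-0.3845,1],[0.42,-0.193,0,-0.3845,1],[0.42,-0.193,0,-0.3845,1],[0.42,-0.193,0,-0.3845,1],[0.42,-0.193,0,-0.3845,1],[0.42,-0.193,0,-0.3845,1],[0.42,-0.193,0,-0.3845,1],[0.42,-0.193,0.05,-0.3845,1],[0.42,-0.193,0.05,-0.3845,1]]'; python3 go.py .503 -.133 .14 -22.5
python3 - <<'E'
from workcell import bot
import cv2
for c in ("scene","top","wrist"):
    cv2.imwrite(f"pics/{c}1.png",bot.camera(c)[:,:,::-1])
    for t in ("pawl_tab",):
        print(c,[(round(d['score'],2),round(d['point'][0]*560,1),round(d['point'][1]*420,1)) for d in bot.spot_point(c,t)][:3])
import numpy as np
a=cv2.imread("pics/scene1.png")[150:300,200:360];b=cv2.imread("pics/wrist1.png")
cv2.imwrite("pics/s1.png",cv2.resize(a,None,fx=5,fy=4 if 0 else 4) if 0 else cv2.resize(a,(640,600)))
print(bot.calibration("wrist"))
E
```

```text
clock: 1.85
eef_pos: [0.4998, -0.1316, 0.1777]
tool_rot: [0.831, 0.556, -0.003, -0.004]
ft_force: [-0.5, 0.4, 0.3]
grip_width: -0.0001
clock 1.85 eef [ 0.4998 -0.1316  0.1777] F [-0.5  0.4  0.3] tooly deg -22.44 z [-0.009  0.002 -1.   ]
shift [-0.      0.0038  0.0377]
turn/120 about tool z 0.0005
scene [(0.84, 248.8, 237.4)]
top [(0.61, 333.0, 205.2), (0.56, 317.1, 200.6)]
wrist [(0.56, 273.0, 230.6)]
{'intrinsics': array([[301.04365028,   0.        , 278.87166333],
       [  0.        , 301.04365028, 213.27069984],
       [  0.        ,   0.        ,   1.        ]]), 'tool_from_camera': array([[-7.17433952e-04, -9.63820770e-01, -2.66550199e-01,
         6.77208758e-02],
       [ 9.99999614e-01, -8.26861846e-04,  2.98303832e-04,
        -8.11936251e-04],
       [-5.07911619e-04, -2.66549882e-01,  9.63820991e-01,
        -1.43134404e-01],
       [ 0.00000000e+00,  0.00000000e+00,  0.00000000e+00,
         1.00000000e+00]])}
```

```bash
echo
```

```text
(no output)
```

View pics/s1.png

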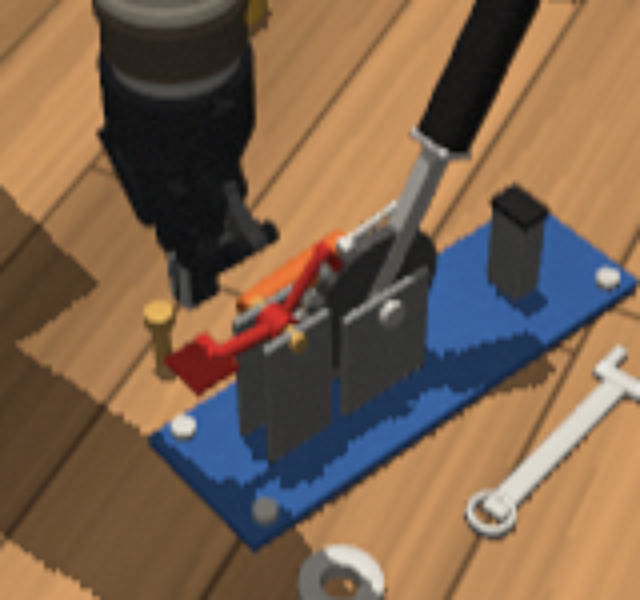

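View pics/wrist1.png

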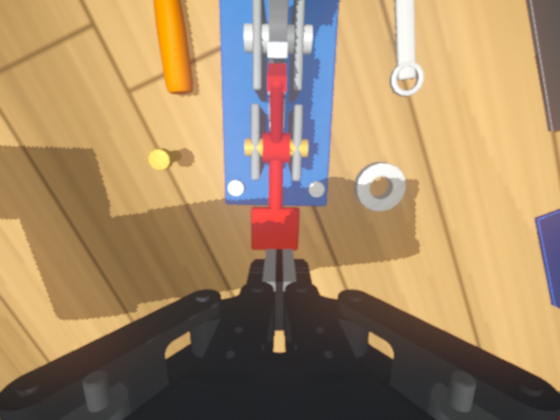

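The wrist view shows the tab centred at about (275,229), just ahead of the shut fingertips at column 279. I'll convert that to world coordinates using the tab's height of 127 mm, and do the same for the pawl pivot as a check.

```bash
cat >> h.py <<'E'
def wray(uv,z):
    w=bot.calibration("wrist");o=bot.get_obs();M=w['tool_from_camera'];T=R.from_quat(o['tool_rot'])
    d=M[:3,:3]@np.linalg.inv(w['intrinsics'])@[uv[0],uv[1],1]
    c=o['eef_pos']+T.apply(M[:3,3]); d=T.apply(d); return c+d*(z-c[2])/d[2]
E
python3 - <<'E'
from h import *
print('tab',wray((275,229),.127)); print('pawl pivot',wray((276.5,147),.122))
print('bolts',wray((235.5,187.5),.015),wray((316.5,189),.015))
E
python3 go.py .503 -.133 .13 -22.5
```

```text
tab [ 0.50154021 -0.13141022  0.127     ]
pawl pivot [ 0.52399287 -0.08044722  0.122     ]
bolts [ 0.46579139 -0.10728092  0.015     ] [ 0.54362109 -0.14147718  0.015     ]
clock 2.15 eef [ 0.5041 -0.1338  0.1834] F [ 0.8 -0.5 -0.6] tooly deg -22.56 z [ 0.004 -0.001 -1.   ]
shift [ 0.0003 -0.0015  0.0534]
turn/120 about tool z -0.0005
```

```bash
python3 -m inch '[[-0.008,-0.003,0.03,0,1],[-0.008,-0.003,0.05,0,1],[-0.008,-0.003,0.056,0,1],[-0.008,-0.003,0.06,0,1],[-0.008,-0.003,0.064,0,1],[-0.008,-0.003,0.068,0,1],[-0.008,-0.003,0.07,0,1],[-0.008,-0.003,0.07,0,1]]'; python3 go.py .50 -.1365 .10
```

```text
clock: 3.15
eef_pos: [0.4976, -0.1398, 0.1119]
tool_rot: [0.832, 0.555, 0.0, 0.001]
ft_force: [-2.6, -2.0, 2.7]
grip_width: 0.0
clock 3.15 eef [ 0.4976 -0.1398  0.1119] F [-2.6 -2.   2.7] tooly deg -22.52 z [ 0.001 -0.001 -1.   ]
shift [0.004  0.001  0.0119]
```

```bash
python3 -m inch '[[0,0,0.002,0,1],[0,0,0.004,0,1],[0,0,0.006,0,1],[0,0,0.006,0,1]]'
```

```text
clock: 3.65
eef_pos: [0.4977, -0.1389, 0.1052]
tool_rot: [0.831, 0.556, 0.001, 0.0]
ft_force: [0.4, -0.9, 1.3]
grip_width: -0.0002
```

```bash
python3 -m inch '[[0,0,0.001,0,1],[0,0,0.002,0,1],[0,0,0.003,0,1],[0,0,0.003,0,1]]'
```

```text
clock: 4.15
eef_pos: [0.4971, -0.139, 0.1022]
tool_rot: [0.831, 0.556, 0.0, -0.0]
ft_force: [1.0, -0.5, 3.0]
grip_width: -0.0001
```

```bash
python3 -m inch '[[0,0,0.001,0,1],[0,0,0.002,0,1],[0,0,0.003,0,1],[0,0,0.003,0,1]]'; python3 - <<'E'
from workcell import bot
import cv2
for c in ("scene","wrist"):
    cv2.imwrite(f"pics/{c}2.png",bot.camera(c)[:,:,::-1])
cv2.imwrite("pics/s2.png",cv2.resize(cv2.imread("pics/scene2.png")[190:280,220:316],(640,600),interpolation=cv2.INTER_CUBIC))
print(bot.get_obs()['ft_force'])
E
```

```text
clock: 4.65
eef_pos: [0.4973, -0.1391, 0.1008]
tool_rot: [0.831, 0.556, 0.001, 0.0]
ft_force: [-2.5, -0.2, 11.8]
grip_width: 0.0
[-2.6507722   1.44119012 11.40897984]
```

View pics/s2.png

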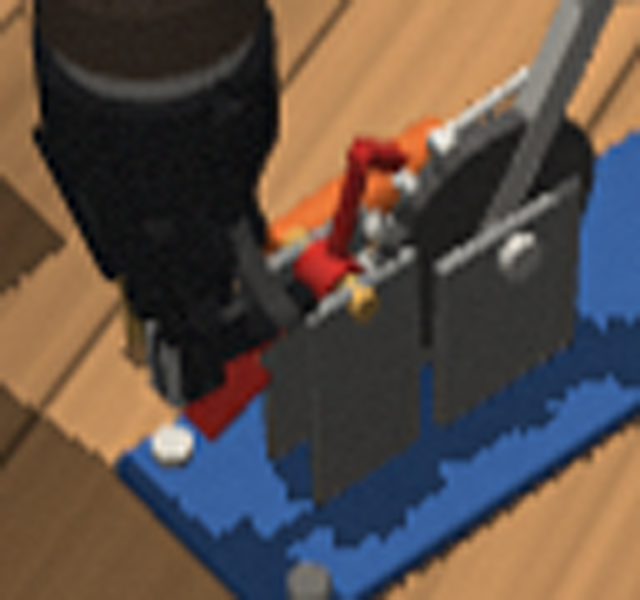

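View pics/wrist2.png

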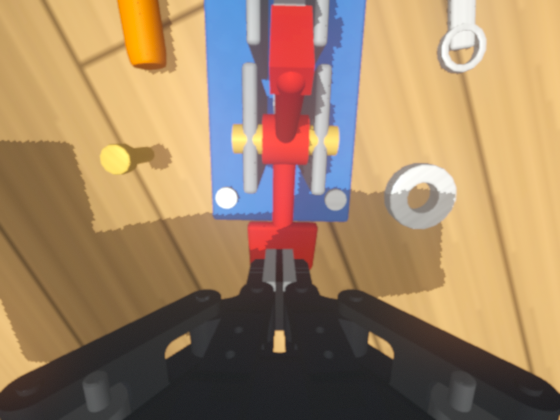

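The tab is down and the nose has swung up clear of the teeth. The force rose to 12 N, which suggests the end of travel. One firmer press will confirm it.

```bash
python3 -m inch '[[0,0,0.002,0,1],[0,0,0.003,0,1],[0,0,0.003,0,1]]';python3 go.py .497 -.139 .17
```

```text
clock: 5.12
eef_pos: [0.4977, -0.1392, 0.1004]
tool_rot: [0.831, 0.556, 0.001, 0.001]
ft_force: [-7.3, 2.1, 27.6]
grip_width: -0.0003
clock 5.125 eef [ 0.4977 -0.1392  0.1004] F [-7.3  2.1 27.6] tooly deg -22.49 z [ 0.003 -0.    -1.   ]
shift [-0.     -0.0004 -0.0696]
```

End of travel is confirmed, with 28 N and almost no further motion. Now I'll lift straight up and move over to the lever's upper side. Tool x is the unit's +y.

```bash
python3 -m inch '[[0,0,-0.05,0,1],[0,0,-0.1,0,1],[0,0,-0.15,0,1],[0,0,-0.2,0,1],[0.05,0.001,-0.204,0,1],[0.1,0.002,-0.204,0,1],[0.137,0.002,-0.204,0,1],[0.137,0.002,-0.204,0,1]]'
python3 - <<'E'
from h import *
import cv2
o=bot.get_obs()
def loc(p): 
    d=R.from_euler('z',.393).apply(np.array(p)-[.5635,.0145,0]); return d.round(4)
print('tcp local',loc(o['eef_pos']),o['clock'])
for c in ("scene","top","wrist"):
    cv2.imwrite(f"pics/{c}3.png",bot.camera(c)[:,:,::-1])
    for t in ("grip_top","pawl_tab"):
        print(c,t,[(round(d['score'],2),round(d['point'][0]*560,1),round(d['point'][1]*420,1)) for d in bot.spot_point(c,t)][:2])
cv2.imwrite("pics/s3.png",cv2.resize(cv2.imread("pics/scene3.png")[120:285,215:391],(640,600),interpolation=cv2.INTER_CUBIC))
print(loc(bot.get_obs()['eef_pos']))
E
```

```text
clock: 6.12
eef_pos: [0.5513, -0.0112, 0.2988]
tool_rot: [0.83, 0.557, -0.001, -0.001]
ft_force: [0.3, -0.2, 0.3]
grip_width: 0.0002
tcp local [-0.0014 -0.0284  0.2988] 6.125
scene grip_top [(0.68, 316.6, 157.6)]
scene pawl_tab [(0.56, 247.8, 246.2)]
top grip_top [(0.65, 260.2, 168.5), (0.28, 438.4, 239.9)]
top pawl_tab [(0.53, 334.6, 208.5)]
wrist grip_top [(0.59, 287.3, 103.6)]
wrist pawl_tab []
[-0.0004 -0.0312  0.3005]
```

View pics/s3.png

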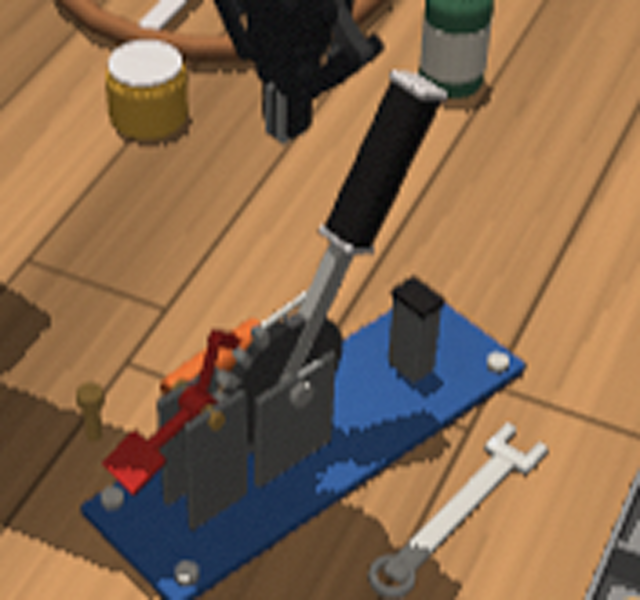

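View pics/wrist3.png

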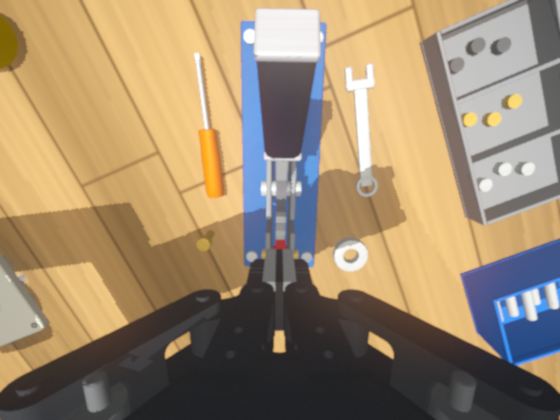

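The pawl stayed free, with the tab low and the nose raised. The lever is centred about 3 mm to the tool's +y. I'll push along the lever's arc.

```bash
python3 -m inch '[[0.04,0.003,0.02,0,1],[0.051,0.003,0.0435,0,1],[0.062,0.003,0.0435,0,1],[0.071,0.003,0.0435,0,1],[0.083,0.003,0.05,0,1],[0.095,0.003,0.0575,0,1],[0.106,0.003,0.066,0,1],[0.1165,0.003,0.075,0,1],[0.1165,0.003,0.075,0,1]]'
cat > st.py <<'E'
from h import *
import cv2,sys
n=sys.argv[1]
def loc(p): 
    d=R.from_euler('z',.393).apply(np.array(p)-[.5635,.0145,0]); return d.round(4)
o=bot.get_obs(); print('tcp local',loc(o['eef_pos']),o['clock'],o['ft_force'].round(1))
cv2.imwrite("pics/s%s.png"%n,cv2.resize(bot.camera("scene")[120:285,215:391,::-1],(640,600),interpolation=cv2.INTER_CUBIC))
E
python3 st.py 4
```

```text
clock: 7.7
eef_pos: [0.5992, 0.0942, 0.225]
tool_rot: [0.831, 0.556, 0.0, -0.0]
ft_force: [0.5, -0.0, -0.7]
grip_width: 0.0006
tcp local [0.0025 0.0873 0.225 ] 7.7 [ 0.5 -0.  -0.7]
```

View pics/s4.png

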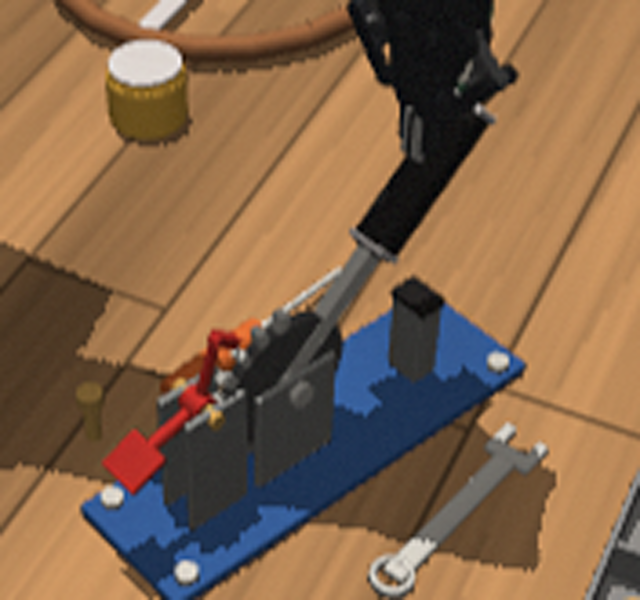

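The lever is following, and the pawl is still free. I'll continue to just short of home.

```bash
python3 -m inch '[[0.01,0,0.01,0,1],[0.018,0,0.02,0,1],[0.026,0,0.031,0,1],[0.033,0,0.043,0,1],[0.04,0,0.055,0,1],[0.045,0,0.068,0,1],[0.049,0,0.077,0,1],[0.052,0,0.086,0,1],[0.052,0,0.086,0,1]]'
python3 st.py 5
```

```text
clock: 8.88
eef_pos: [0.6188, 0.1416, 0.1388]
tool_rot: [0.831, 0.556, 0.0, -0.0]
ft_force: [0.5, 0.1, -0.1]
grip_width: 0.0001
tcp local [0.0024 0.1385 0.1388] 8.875 [ 0.5  0.1 -0.1]
```

```bash
python3 -m inch '[[0.001,0,0.004,0,1],[0.002,0,0.008,0,1],[0.002,0,0.011,0,1],[0.002,0,0.011,0,1]]'
python3 st.py 6
```

```text
clock: 9.43
eef_pos: [0.6194, 0.1435, 0.128]
tool_rot: [0.831, 0.556, 0.0, -0.0]
ft_force: [-1.5, 1.1, 2.1]
grip_width: 0.0
tcp local [0.0023 0.1405 0.128 ] 9.425 [-1.5  1.1  2.1]
```

View pics/s6.png

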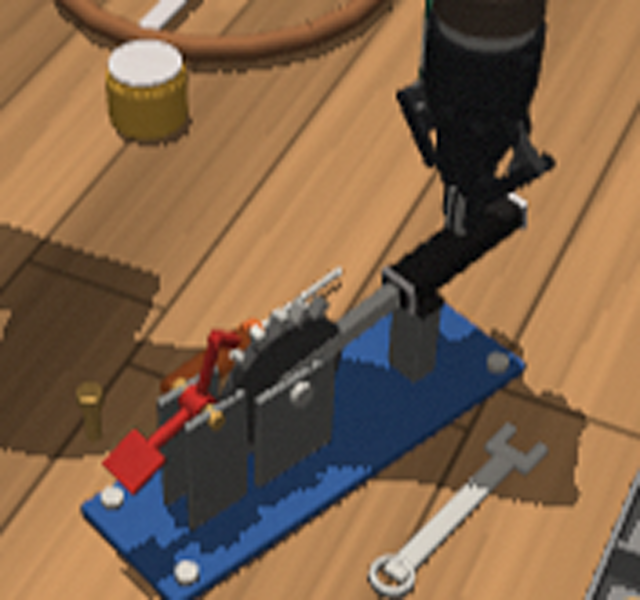

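Nearly home. I'll press on until the force rises.

```bash
python3 -m inch '[[0,0,0.002,0,1],[0,0,0.004,0,1],[0,0,0.005,0,1],[0,0,0.005,0,1]]'
```

```text
clock: 9.98
eef_pos: [0.6198, 0.1439, 0.1245]
tool_rot: [0.831, 0.556, 0.001, -0.0]
ft_force: [-2.7, 2.7, 7.9]
grip_width: -0.0004
```

```bash
python3 -m inch '[[0,0,0.001,0,1],[0,0,0.002,0,1],[0,0,0.003,0,1],[0,0,0.003,0,1]]'
```

```text
clock: 10.48
eef_pos: [0.6199, 0.1439, 0.1243]
tool_rot: [0.831, 0.556, 0.002, -0.0]
ft_force: [-7.0, 2.2, 18.6]
grip_width: 0.0002
```

```bash
python3 -m inch '[[0,0,0.002,0,1],[0,0,0.005,0,1],[0,0,0.005,0,1]]'
```

```text
clock: 10.85
eef_pos: [0.6201, 0.1439, 0.1239]
tool_rot: [0.831, 0.556, 0.004, 0.001]
ft_force: [-14.3, -1.2, 36.6]
grip_width: -0.0002
```

The lever is hard on the stop: 37 N, and z fell only 0.4 mm. I'll lift straight off and check.

```bash
python3 -m inch '[[0,0,-0.01,0,1],[0,0,-0.03,0,1],[0,0,-0.07,0,1],[0,0,-0.11,0,1],[-0.06,0,-0.15,0,1],[-0.12,0,-0.15,0,1],[-0.16,0,-0.15,0,1],[-0.16,0,-0.15,0,1]]'
python3 - <<'E'
from h import *
import cv2
for c in ("scene","top"):
    im=bot.camera(c)[:,:,::-1];cv2.imwrite(f"pics/{c}7.png",im)
    for t in ("grip_top","pawl_tab"):
        print(c,t,[(round(d['score'],2),round(d['point'][0]*560,1),round(d['point'][1]*420,1)) for d in bot.spot_point(c,t)][:2])
v=[.5635,.0145,-.393,0]
for l in (0,.05,.1): print(l,[proj(c,pts(v[:3]+[l])['grip_top']).round(1) for c in C])
print(bot.get_obs()['clock'],bot.get_obs()['ft_force'].round(1))
from ov import ov
ov(v,[('scene','pics/scene7.png',(299,215)),('top','pics/top7.png',(282,190))],'pics/ovB')
E
```

```text
clock: 11.85
eef_pos: [0.5571, -0.008, 0.265]
tool_rot: [0.833, 0.553, -0.001, 0.0]
ft_force: [0.7, -0.1, 0.4]
grip_width: 0.0001
scene grip_top [(0.67, 342.6, 180.1), (0.32, 246.6, 246.5)]
scene pawl_tab [(0.85, 247.9, 245.9)]
top grip_top [(0.61, 231.6, 165.1)]
top pawl_tab [(0.48, 335.1, 208.2)]
0 [array([343.7, 180.4]), array([230.4, 164.3])]
0.05 [array([343.5, 178.1]), array([230.7, 163.9])]
0.1 [array([343.2, 175.9]), array([231.2, 163.6])]
12.15 [-1.  -0.1  0.6]
```

View pics/ovBscene.png

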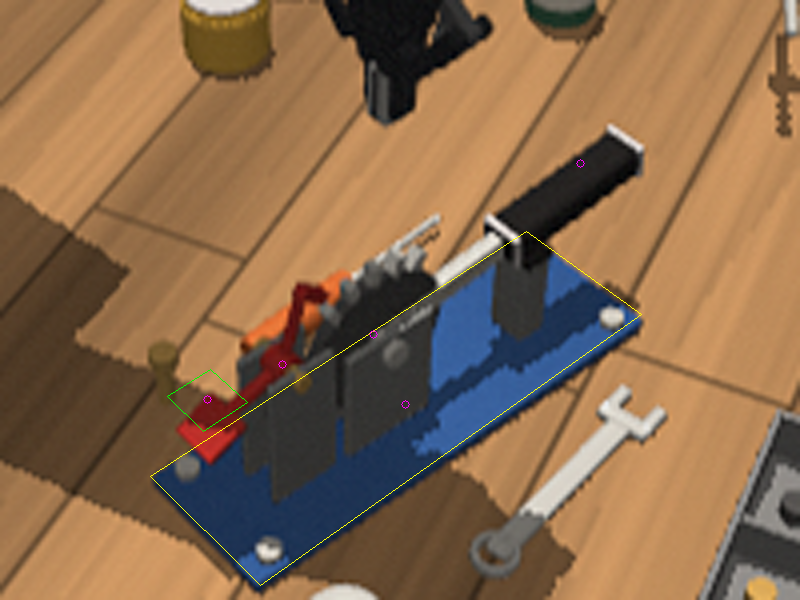

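View pics/top7.png

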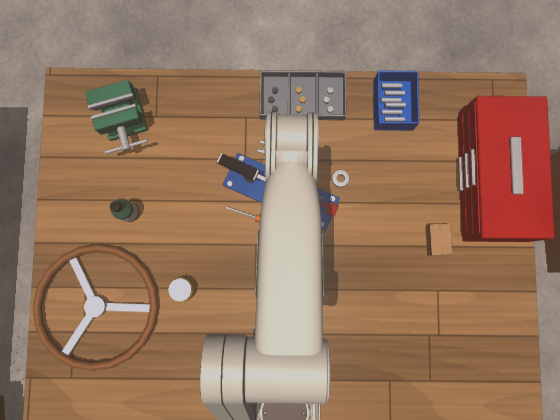

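The lever rests on the stop post. Its grip point shows at (342.6,180.1), against a prediction of (343.7,180.4) for angle 0. The pawl is still free with its tab down, the robot touches nothing, and the tools in view are where they were.

```bash
python3 -c "
from workcell import bot
print(bot.job_done())"
```

```text
the job is handed in; nothing more can be done
None
```

The job is done and handed in at about 12 s: the pawl is free and the lever is down on its rubber stop.

- **Pawl:** I pressed the tab down with the shut fingertips to the end of its travel. There the force rose to 28 N with almost no further motion. It stayed free afterwards, with the tab low and the nose clear of the teeth.
- **Lever:** I pushed the grip down along its arc onto the stop. There the force rose from 19 to 37 N for only 0.4 mm of travel. The fingertips ended at 124 mm, against about 125 mm expected for fully home.
- **Last checks:** With the arm lifted clear and the wrist force near zero, the detected grip point was within about 1.5 pixels of the angle-0 prediction in both cameras. The pawl was still free. The other things I could see had not moved. In the last top view the arm hid the clevis pin and parts of the wrench and screwdriver, but all three show in the scene view.
- **Disagreement:** The first fit placed the tab 3 to 5 mm off. I corrected it from the wrist picture before pressing. No check failed.

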